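# Close the spring-loaded filter cell

### The job

Close the filter cell on the lab bench: pick up the knurled metal cap, set it upright over the spigot of the cell and turn it until the hidden keyways inside it drop over the spigot's pins. Then push it fully home, flush on the cell, against the spring, and finish while still holding it pushed down there; do not let go. Leave the jar, tube rack, tip box and beaker where they are.

Things in the scene. Friction and masses are not known exactly. Their poses are not given: they have to be found in the camera images.
- cap: Knurled bare-aluminium cap, loose, about 0.2 kg, 50 mm tall, standing on its open end on the bench. Origin: centre of its lower rim, z up its axis. From 0 to 26 mm up it is a hollow skirt, 47 mm across outside, with a 33 mm bore 26 mm deep, open below. In the bore three keyways 120 deg apart, 9 mm wide, full depth, out to 42 mm across; hidden from above, angle round the cap not known.
- cap_head (a point): Point on the cap's axis 38 mm above its rim, the middle of its solid knurled head (50 mm across, from 26 to 50 mm above the rim): grip here.
- cell: Filter cell, fixed to the bench: dark square foot 110 x 110 x 10 mm, on it a steel disc 68 mm across, up to 30 mm above the bench, a small brass hose nozzle out of the disc towards -x, and the spigot in its middle. Origin: centre of the foot's underside, on the bench, z up; the spigot stands on this z axis.
- seat (a point): Centre of the disc's flat top, 30 mm above the bench; the cap is home with its rim flat on it (cap origin at this point). With the keyways off the pins the rim rests on the pins 12 mm above the seat; a turn of at most 120 deg either way finds them (about 5 deg of play either way), and the cap can go down.
- spigot_top (a point): Centre of the fixed spigot's top, 22 mm above the seat. Spigot 30 mm across, its top 5 mm tapered to 24 mm. Three level round pins 5 mm thick stick out of it, 120 deg apart, to 40 mm across, centres 9.5 mm above the seat; their angle differs from case to case and does not follow the foot's.
- plunger (a joint): Brass plunger, 16 mm across, standing 10 mm out of the spigot's top; value: metres pressed down, 0 free. Sprung: the cap begins to press it with its rim 6 mm above the seat, at 4.5 N, and holds it at 0.006 with 10 N when home. Let go, the cap springs up some 6 mm.
- bottle: Bystander: glass jar with a blue cap, 64 mm across, 110 mm tall. Origin at the centre of its underside.
- rack: Bystander: green tube rack, 85 x 160 x 40 mm, with clear tubes showing 8 mm above it. Origin at the centre of its underside.
- tipbox: Bystander: white pipette-tip box with a pale blue lid, 122 x 87 x 62 mm. Origin at the centre of its underside.
- beaker: Bystander: empty steel beaker, 68 mm across, 70 mm tall. Origin at the centre of its underside.
Mind the look-alikes: they are no part of the job. Of the things shaped like the cell, the steel one is meant.

How it is judged:
By the outcome, as a careful person would: the job done as asked, in the order asked, and still so for the second after the job is handed in, while the arm keeps its last pose, push and grip.
It also fails if it takes over 72 s, if anything falls off the work surface, if the arm or the gripper's body presses on something with over 40 N, if the wrist force passes 120 N, or if a joint passes its speed limit or range.

### The arm

A 6-joint arm with a two-finger parallel gripper is mounted at the origin on the work surface. World frame = base frame: x ahead of the robot, y to its left, z up, the work surface at z = 0. Lengths are in m, angles in degrees, forces in N, time in s.
With the tool pointing down it reaches from about 0.325 to 0.85 m from the base axis. Payload 15.5 kg.
Tool frame: the origin (TCP) lies midway between the tips of the shut fingers; the grasp point (between the pads) lies 19 mm behind it; z points along the fingers, y is the line along which they close (so a half turn about z gives the same grasp; the last joint's range is limited). The gripper opens to 91 mm and grips with 3 to 60 N. Pads are 32 mm wide; open, the fingers measure 118 mm over their backs; the gripper's body (76 mm by 178 mm) begins 60 mm behind the grasp point.
Start: joints at [61.221, 28.281, 77.091, -0, 74.628, -5.472], TCP at [0.247, 0.574, 0.192] pointing down, gripper open.
Joint ranges: [-166.48, 166.48], [-47.26, 123.95], [12.59, 153.08], [-70.14, 250.14], [6.76, 159.57], [-176.63, 176.63]. Speed limits (degrees/s): [108.29, 108.29, 147.25, 172.46, 172.46, 172.46].

### API

Orientations are given as a 3x3 rotation matrix whose columns are the frame's x, y, z axes.
In Python, from bench import ctrl gives the robot as it stands. The module is installed in compiled form; this text tells all that it offers. Calls block until the motion is done:
- ctrl.goto(position, orientation): joint-space move of the TCP to a pose.
- ctrl.move_l(position, vel=0.15, ori=None, contact_N=None): straight line of the TCP; ori=None keeps the orientation; vel is the mean speed in m/s. With contact_N (N) it stops when the force on the tool has changed by that much, and returns True; else False.
- ctrl.movej(angles): joint-space move.
- ctrl.command_gripper(opening): opening from 0.0 (shut) to 1.0 (fully open); the grip force is fixed at half the most; returns when the fingers have stopped.
- ctrl.sleep(seconds).
- ctrl.ik(position, orientation): joint angles nearest the present ones, or None.
- ctrl.read_camera(name): name is "scene" or "top" or "wrist"; returns the picture (420x560x3 uint8, blue, green, red); there is no depth.
- ctrl.camera_params(name): a dict with "fx", "fy", "cx", "cy" (pixels), "pose" (4x4, takes a point from camera to world coordinates); the wrist camera has in their place "T_tool_cam" (4x4, takes a point from camera to tool coordinates, whose origin is the TCP and whose axes are the flange's). Camera axes: x right, y up, looking along -z (the intrinsics and any distortion apply to the point x, -y, -z); pixel columns grow to the right and rows downward; lengths in m; the calibration is good to about 2 mm. A picture is of the moment at which its call begins: read the wrist's pose just before it. camera_params takes no time and is no camera call.
A pose or a line that the arm cannot do raises ctrl.MotionError and nothing moves.
- ctrl.sign_off(): hands the job in; it is judged then, once.
Readings, each from a call of its own:
- ctrl.current_t(): time.
- ctrl.current_q(): joint angles.
- ctrl.current_dq(): joint speeds.
- ctrl.current_effort(): joint torques, N m.
- ctrl.current_tool_pos(): TCP position.
- ctrl.current_eef_rot(): TCP orientation.
- ctrl.current_contact_force(): force on the tool from outside, world axes, zero at the start.
- ctrl.current_wrist_torque(): the same for the moment, N m.
- ctrl.current_grip_width(): opening from 0.0 (shut) to 1.0 (fully open).
- ctrl.current_grasp_force(): force on a finger pad.
Only numpy, scipy, OpenCV 4.12 (cv2) and the standard library are available. Lean on these libraries where they do the work, as an engineer would, in place of code of your own. Each camera call takes 0.05 s, during which the arm holds its last target. There are 200 camera calls.

## Working session

There is one attempt and no reset: what is moved stays moved. The work goes in short steps, each a Python script; the robot and the scene stay as the last script left them, time stands still between calls to the robot, and variables do not carry over. Pictures are saved under pics/ and viewed, at most 10 in all, crops included, and the job is handed in when it is done.

```bash
mkdir -p pics
python3 - <<'E'
from bench import ctrl
import cv2,numpy as np
for n in("scene","top"):
    im=ctrl.read_camera(n);cv2.imwrite(f"pics/{n}0.png",im)
    p=ctrl.camera_params(n);print(n,{k:(np.round(v,4).tolist()) if not isinstance(v,str) else v for k,v in p.items()})
p=ctrl.camera_params("wrist");print({k:np.round(v,4).tolist() for k,v in p.items()})
print(ctrl.current_t(),ctrl.current_eef_rot().round(3).tolist() if hasattr(ctrl.current_eef_rot(),'round') else ctrl.current_eef_rot())
E
```

```text
scene {'fx': 506.8393, 'fy': 506.8393, 'cx': 275.6085, 'cy': 206.8847, 'pose': [[0.4593, -0.5886, 0.6653, 1.3921], [0.8883, 0.3036, -0.3446, -0.4411], [0.0009, 0.7492, 0.6623, 0.8951], [0.0, 0.0, 0.0, 1.0]]}
top {'fx': 521.6909, 'fy': 521.6909, 'cx': 274.6532, 'cy': 206.9812, 'pose': [[-0.0191, 0.994, -0.1073, 0.407], [-0.9998, -0.019, 0.0014, -0.0088], [-0.0007, 0.1074, 0.9942, 1.4319], [0.0, 0.0, 0.0, 1.0]]}
{'fx': 309.8071, 'fy': 309.8071, 'cx': 277.1823, 'cy': 204.4948, 'T_tool_cam': [[0.0002, 0.9715, 0.2372, 0.0672], [1.0, -0.0001, -0.0004, -0.0003], [-0.0004, 0.2372, -0.9715, -0.1941], [0.0, 0.0, 0.0, 1.0]]}
0.1 [[-0.918, 0.396, -0.001], [0.396, 0.918, -0.001], [0.0, -0.001, -1.0]]
```

View pics/top0.png

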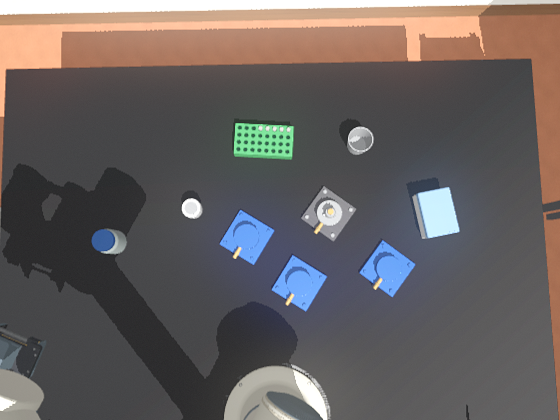

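View pics/scene0.png

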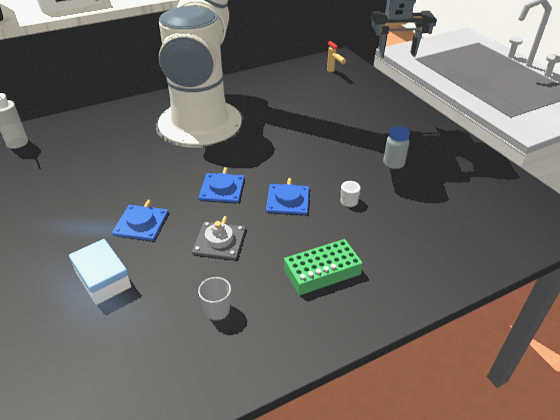

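Candidates for the cell in the top view are the blue ones at (247,237), (299,283) and (387,268), and the steel one on a dark foot at (329,212). The steel one fits the description. The cap is the only knurled metal cylinder, at (192,208). The metal thing at (360,140) is the hollow, larger beaker. I'll confirm this in an enlarged crop.

```bash
cat > h.py <<'E'
from bench import ctrl
import cv2,numpy as np
def cam(n):
    """image, params, camera pose (wrist: from the tool pose just before)"""
    p=ctrl.camera_params(n)
    if n=="wrist":
        T=np.eye(4);T[:3,:3]=ctrl.current_eef_rot();T[:3,3]=ctrl.current_tool_pos();T=T@np.array(p["T_tool_cam"])
    else: T=np.array(p["pose"])
    return ctrl.read_camera(n),p,T
def ray(p,T,u,v,z):
    d=T[:3,:3]@np.array([(u-p["cx"])/p["fx"],-(v-p["cy"])/p["fy"],-1.]);o=T[:3,3]
    return o+d*(z-o[2])/d[2]
def proj(p,T,X):
    c=T[:3,:3].T@(np.array(X)-T[:3,3]);return p["cx"]+p["fx"]*c[0]/-c[2],p["cy"]-p["fy"]*c[1]/-c[2]
def down(a):
    """tool down, closing line y at angle a (deg) from world x"""
    a=np.radians(a);y=np.array([np.cos(a),np.sin(a),0]);z=np.array([0,0,-1.]);return np.column_stack([np.cross(y,z),y,z])
E
python3 - <<'E'
from h import *
im,p,T=cam("top")
im2,p2,T2=cam("scene")
for n,u,v,z in(("cap",192,208,.05),("cell",329,212,.03),("rack",264,140,.04),("beaker",360,140,.07),("tip",436,210,.06),("jar",103,241,.11),("blue",247,237,.03)):
    print(n,ray(p,T,u,v,z).round(3))
print("scene cap",ray(p2,T2,350,187,.05).round(3),"cell",ray(p2,T2,219,237,.03).round(3))
a=cv2.resize(im[160:260,165:365],None,fx=4,fy=4,interpolation=2)[:, :]
b=cv2.resize(im2[160:260,190:390],None,fx=4,fy=4,interpolation=2)
o=np.vstack([cv2.resize(a,(600,300)),cv2.resize(b,(600,300))]);cv2.imwrite("pics/crop1.png",o)
E
```

```text
cap [0.558 0.21  0.05 ]
cell [ 0.542 -0.157  0.03 ]
rack [0.741 0.015 0.04 ]
beaker [ 0.729 -0.241  0.07 ]
tip [ 0.539 -0.437  0.06 ]
jar [0.471 0.425 0.11 ]
blue [0.479 0.065 0.03 ]
scene cap [0.563 0.209 0.05 ] cell [ 0.558 -0.163  0.03 ]
```

View pics/crop1.png

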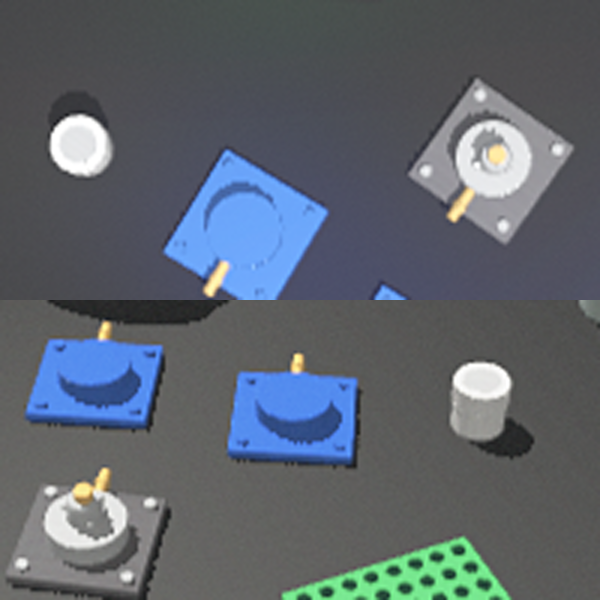

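The crop confirms both: the knurled metal cap (crop 80,145) and the steel cell with its brass plunger (crop 495,155). Next I'll take wrist views at two opposite yaws over each, so the hand-eye calibration bias cancels out.

Run:
```python
from h import *
C={"cap":(.56,.21),"cell":(.55,-.16)}
print(ctrl.ik([.55,-.16,.2],down(0))) 
p0=np.array(ctrl.current_tool_pos());p0[2]=.28
ctrl.move_l(p0,vel=.25)
def yaw0(n):  # yaw with |j6| nearest 90 and its opposite reachable
    best=None
    for a in range(0,360,15):
        q=ctrl.ik([*C[n],.15],down(a))
        if q is not None and (best is None or abs(abs(q[5])-90)<best[0]): best=(abs(abs(q[5])-90),a,q[5])
    return best
for n,z in(("cap",.15),("cell",.15)):
    b=yaw0(n);print(n,b)
    for k in(0,1):
        a=b[1]+180*k
        ctrl.goto([*C[n],z],down(a));ctrl.sleep(.15)
        im,p,T=cam("wrist");cv2.imwrite(f"pics/w_{n}{k}.png",im);np.savez(f"w_{n}{k}.npz",T=T)
        print(n,k,"expect",np.round(proj(p,T,[*C[n],.05]),0),np.round(ctrl.current_q(),0)[5],ctrl.current_t())
a=[cv2.imread(f"pics/w_{n}{k}.png")[60:360,80:480] for n in C for k in(0,1)]
cv2.imwrite("pics/w4.png",np.vstack([np.hstack(a[:2]),np.hstack(a[2:])]))
```

```text
[-2.21926441e+01  2.36177651e+01  8.40233002e+01 -2.54444375e-14
  7.23589347e+01 -2.21926441e+01]
cap (np.float64(0.1630964075573189), 285, np.float64(89.83690359244268))
cap 0 expect [278. 198.] 90.0 2.7083
cap 1 expect [277. 200.] -90.0 5.6667
cell (np.float64(7.192644092169147), 75, np.float64(-97.19264409216915))
cell 0 expect [276. 200.] -97.0 7.25
cell 1 expect [277. 198.] 83.0 10.2083
```

View pics/w4.png

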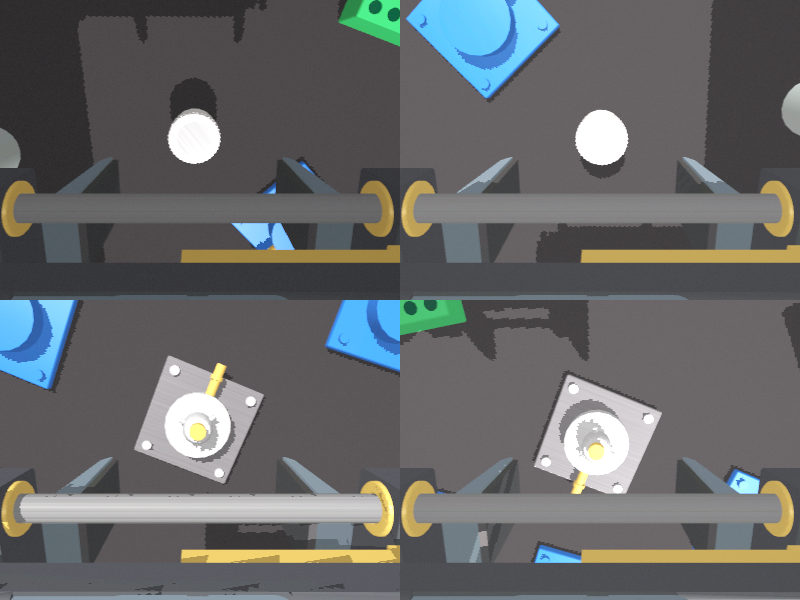

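The wrist views show the cap at full-frame pixels (274,198) and (282,197). The steel cell shows a yellow plunger at (277,191) and (276,211), with four white bolts on its foot. I'll compute the centres from these.

Run:
```python
from h import *
p=ctrl.camera_params("wrist")
for k in(0,1):
    im=cv2.imread(f"pics/w_cap{k}.png");T=np.load(f"w_cap{k}.npz")["T"]
    g=(im.min(2)>200).astype(np.uint8);g[250:]=0
    n,l,s,c=cv2.connectedComponentsWithStats(g);i=1+s[1:,4].argmax();x,y,w,h,A=s[i]
    u,v=x+w/2-.5,y+h-.5-w/2
    print("cap",s[i],(u,v),ray(p,T,u,v,.05).round(4))
for k in(0,1):
    im=cv2.imread(f"pics/w_cell{k}.png");T=np.load(f"w_cell{k}.npz")["T"]
    hsv=cv2.cvtColor(im,cv2.COLOR_BGR2HSV)
    y=cv2.inRange(hsv,(20,90,150),(40,255,255));y[250:]=0
    n,l,s,c=cv2.connectedComponentsWithStats(y)
    for i in range(1,n):
        if s[i,4]>30: print("  yel",s[i],c[i].round(1),ray(p,T,*c[i],.062).round(4))
    g=((im.min(2)>190)).astype(np.uint8);g[330:]=0
    n,l,s,c=cv2.connectedComponentsWithStats(g)
    B=[]
    for i in range(1,n):
        if s[i,4]>25: print("  wht",s[i],c[i].round(1))
        if 40<s[i,4]<150 and 200<c[i][0]<350 and 100<c[i][1]<280: B.append(c[i])
    print(len(B),"bolts ctr",np.mean([ray(p,T,*b,.012) for b in B],0).round(4))
    i=1+s[1:,4].argmax();x,yy,w,h,A=s[i];print("  disc bbox",ray(p,T,x+w/2-.5,yy+h/2-.5,.03).round(4))
```

```text
cap [ 248  173   53   51 2043] (np.float64(274.0), np.float64(197.0)) [0.5603 0.2143 0.05  ]
cap [ 255  170   53   55 2244] (np.float64(281.0), np.float64(198.0)) [0.5572 0.2135 0.05  ]
  yel [499   0  23  26 301] [510.3  11.3] [0.4443 0.0655 0.062 ]
  yel [ 88   2  19  40 462] [96.9 20.9] [ 0.3645 -0.2623  0.062 ]
  yel [286 123  20  34 330] [295.6 139. ] [ 0.4981 -0.128   0.062 ]
  yel [270 183  16  18 224] [277.4 191.4] [ 0.5399 -0.156   0.062 ]
  yel [ 88 241  26   9 175] [100.4 245.7] [ 0.5476 -0.3354  0.062 ]
  yel [442 241  26   9 180] [454.1 245.6] [ 0.6356 -0.0043  0.062 ]
  wht [86 15  6 25 30] [88.9 27.7]
  wht [249 125  11  10  94] [253.9 129.6]
  wht [ 244  152   67   66 2861] [275.5 182.5]
  wht [325 156  11  10  87] [329.9 160.6]
  wht [  9 178  35  50 253] [ 26.3 199.6]
  wht [  0 198  20  33 328] [  6.1 217.6]
  wht [221 200  11  10  82] [225.8 204.6]
  wht [294 228  10  10  79] [298.3 232.4]
  wht [103 258 166   1 166] [185.5 258. ]
  wht [296 258  44   1  44] [317.5 258. ]
  wht [341 258  44   1  44] [362.5 258. ]
  wht [ 100  260  362   17 5645] [282.6 267.5]
5 bolts ctr [ 0.5598 -0.152   0.012 ]
  disc bbox [ 0.6298 -0.1763  0.03  ]
  yel [269 203  14   8  34] [275.1 204.9] [ 0.5469 -0.1572  0.062 ]
  yel [253 231  12  19 107] [258.2 241.7] [ 0.5157 -0.132   0.062 ]
  yel [ 88 241  26   9 175] [100.5 245.6] [0.5514 0.0169 0.062 ]
  yel [442 241  25   9 174] [453.7 245.6] [ 0.463  -0.3139  0.062 ]
  wht [  0   0  11  15 119] [4.3 8. ]
  wht [ 12   0  20  10 152] [22.5  3.8]
  wht [36  0 17  6 68] [45.1  1.8]
  wht [294   0  45  22 718] [312.6   8.8]
  wht [ 482   67   78  144 3310] [511.6 142.2]
  wht [ 523   81   37  136 2935] [546.6 137.3]
  wht [ 214  136  127  118 7794] [278.6 198.5]
0 bolts ctr nan
  disc bbox [ 0.5496 -0.1597  0.03  ]
  return _methods._mean(a, axis=axis, dtype=dtype,
  ret = ret.dtype.type(ret / rcount)
```

Run:
```python
from h import *
p=ctrl.camera_params("wrist")
for k,G in((0,[(254,130),(330,161),(226,205),(298,232)]),(1,[(253,149),(328,179),(226,222),(297,249)])):
    im=cv2.imread(f"pics/w_cell{k}.png");T=np.load(f"w_cell{k}.npz")["T"]
    B=[]
    for u,v in G:
        w=im.min(2)[v-9:v+10,u-9:u+10].astype(int);t=(w.max()+np.median(w))/2;yy,xx=np.nonzero(w>t);B.append((u-9+xx.mean(),v-9+yy.mean()));
    print(np.round(B,1).tolist(),"bolts",np.mean([ray(p,T,*b,.012) for b in B],0).round(4))
    w=im[175:225,255:300].astype(int);m=((w[...,2]-w[...,0])>60).astype(np.uint8)
    n,l,s,c=cv2.connectedComponentsWithStats(m);i=1+s[1:,4].argmax();print("plunger",s[i],c[i]+[255,175],ray(p,T,*(c[i]+[255,175]),.061).round(4))
    if k==0: print("disc",ray(p,T,277,184.5,.03).round(4))
    for nm,X in(("axisseat",[.547,-.158,.03]),):print(nm,np.round(proj(p,T,X),1))
```

```text
[[254.1, 129.6], [330.2, 160.8], [226.0, 204.9], [298.6, 232.4]] bolts [ 0.5407 -0.1564  0.012 ]
plunger [ 15   8  17  18 233] [277.55364807 191.43347639] [ 0.5402 -0.1559  0.061 ]
disc [ 0.539  -0.1561  0.03  ]
axisseat [277.2 192.3]
[[253.3, 148.7], [328.4, 178.9], [225.7, 221.9], [297.4, 248.7]] bolts [ 0.5394 -0.1561  0.012 ]
plunger [ 13  27  16  18 216] [275.65740741 210.59722222] [ 0.5412 -0.1562  0.061 ]
axisseat [276.  197.3]
```

Run:
```python
from h import *
ctrl.goto([.5585,.2139,.12],down(0));ctrl.move_l([.5585,.2139,.019],vel=.12)
ctrl.command_gripper(0.0)
print("grip",ctrl.current_grip_width(),ctrl.current_grasp_force(),ctrl.current_tool_pos())
ctrl.move_l([.5585,.2139,.15],vel=.15)
print("grip",ctrl.current_grip_width(),ctrl.current_contact_force(),ctrl.current_t())
ctrl.goto([.540,-.1562,.15],down(-60));ctrl.sleep(.2)
print(np.round(ctrl.current_q(),1),ctrl.current_tool_pos(),ctrl.current_t(),ctrl.current_contact_force())
im,p,T=cam("scene");cv2.imwrite("pics/s2.png",cv2.resize(im[110:270,130:330],None,fx=3,fy=3,interpolation=2))
```

```text
grip 0.5407714430667437 30.00021904706955 [0.55867869 0.21396082 0.01908734]
grip 0.5361122115269796 [-0.2229178  -0.04488499 -1.60557395] 14.35
[-22.1  25.9  89.1   0.   65.   37.8] [ 0.54028106 -0.15533427  0.14998841] 15.9333 [ 0.3392747  -0.61841289 -1.93781666]
```

View pics/s2.png

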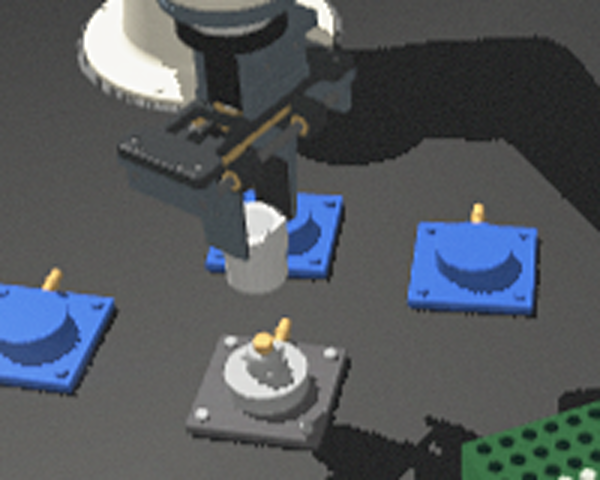

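The cap is held upright, with its rim at crop (258,280) above the cell disc at (265,370). Now I'll lower it until it makes contact.

Run:
```python
from h import *
ctrl.move_l([.540,-.1562,.085],vel=.1)
print(ctrl.current_tool_pos())
f0=np.array(ctrl.current_contact_force())
c=ctrl.move_l([.540,-.1562,.048],vel=.025,contact_N=6)
print(c,ctrl.current_tool_pos(),np.array(ctrl.current_contact_force())-f0,ctrl.current_wrist_torque(),ctrl.current_t())
ctrl.sleep(.3);print(ctrl.current_tool_pos(),np.array(ctrl.current_contact_force())-f0,f0)
```

```text
[ 0.54034389 -0.1563223   0.08542212]
True [ 0.53998064 -0.15618435  0.06059977] [0.36393109 0.69386245 9.7838852 ] [-0.02833336  0.33445274 -0.0184764 ] 17.7417
[ 0.5399385  -0.15619591  0.0606884 ] [-1.58722673  0.81234387  8.19733673] [-0.04532807 -0.67463191 -0.99208194]
```

Run:
```python
from h import *
P=[.540,-.1562]
t0=ctrl.current_t()
for a in np.arange(-56,66,4.):
    ctrl.goto([*P,.0603],down(a))
    f=ctrl.current_contact_force();z=ctrl.current_tool_pos()[2]
    print(a,np.round(f,1),round(z,5),round(ctrl.current_wrist_torque()[2],3),round(ctrl.current_t()-t0,2))
    if f[2]<1.5 or f[2]>30 or z<.0597: break
    if ctrl.current_t()-t0>18: break
```

```text
-56.0 [-1.5 -0.3  7.6] 0.06065 0.139 0.25
-52.0 [-0.1  0.6  8.2] 0.06068 0.118 0.5
-48.0 [ 0.2 -1.3  8.5] 0.06068 0.112 0.75
-44.0 [-0.6  0.6  8. ] 0.06067 0.063 1.0
-40.0 [0.3 0.4 7.7] 0.06065 0.123 1.25
-36.0 [-0.8  0.   8.6] 0.06068 0.162 1.5
-32.0 [-0.1 -0.4  7. ] 0.06068 0.182 1.75
-28.0 [0.3 1.1 7.5] 0.06069 0.147 2.0
-24.0 [0.1 0.2 8.4] 0.06067 0.123 2.25
-20.0 [0.  0.2 7.6] 0.06062 0.137 2.5
-16.0 [ 1.2 -1.5  5.3] 0.06049 0.018 2.75
-12.0 [ 1.9 -0.7 -0.5] 0.06017 0.077 3.0
```

Fz has fallen away at -12 deg, so the keyways are over the pins. I'll try going down.

Run:
```python
from h import *
P=[.540,-.1562]
ctrl.goto([*P,.0603],down(-11))
c=ctrl.move_l([*P,.0555],vel=.02,contact_N=8)
s=lambda:print(c,np.round(ctrl.current_tool_pos(),5),np.round(ctrl.current_contact_force(),1),np.round(ctrl.current_wrist_torque(),2),round(ctrl.current_t(),2))
s()
if not c:
    c=ctrl.move_l([*P,.0478],vel=.02,contact_N=25);s()
    ctrl.sleep(.3);s()
```

```text
True [ 0.54062 -0.15642  0.05841] [ 4.7 -2.7 -5.8] [-0.56 -1.08  0.19] 21.5
```

Run:
```python
from h import *
P=[.540,-.1562]
s=lambda:print(np.round(ctrl.current_tool_pos(),5),np.round(ctrl.current_contact_force(),1),np.round(ctrl.current_wrist_torque(),2),round(ctrl.current_t(),2))
ctrl.sleep(.3);s()
R=np.array(ctrl.current_eef_rot());print(R[:,2],np.degrees(np.arctan2(R[1,1],R[0,1])))
c=ctrl.move_l([*P,.0555],vel=.012,contact_N=10);print(c);s()
ctrl.sleep(.3);s()
```

```text
[ 0.54072 -0.15648  0.05849] [ 4.4 -1.7 -6.8] [-0.55 -1.08  0.22] 21.8
[ 1.11502847e-03 -4.39960267e-04 -9.99999282e-01] -11.037210150465251
True
[ 0.54089 -0.15654  0.05759] [ 1.7 -0.9 -3.8] [-0.3  -0.43  0.26] 22.01
[ 0.54089 -0.15652  0.05756] [ 1.3 -0.6 -3.2] [-0.25 -0.38  0.29] 22.31
```

Run:
```python
from h import *
P=[.5405,-.1563]
s=lambda *a:print(*a,np.round(ctrl.current_tool_pos(),5),np.round(ctrl.current_contact_force(),1),np.round(ctrl.current_wrist_torque(),2),round(ctrl.current_t(),2))
z=ctrl.current_tool_pos()[2]
for a in(-12,-13,-14):
    ctrl.goto([*P,z],down(a));ctrl.sleep(.1);s(a)
```

```text
-12 [ 0.54079 -0.15639  0.05757] [ 5.2 -2.1 -4.4] [-0.44 -0.98  0.5 ] 22.66
-13 [ 0.54078 -0.15644  0.05766] [ 5.5 -1.5 -4.5] [-0.47 -1.05  0.66] 23.01
-14 [ 0.54073 -0.15633  0.05769] [ 4.5 -1.4 -2.8] [-0.33 -1.06  0.82] 23.36
```

Run:
```python
from h import *
P=[.5412,-.1566]
s=lambda *a:print(*a,np.round(ctrl.current_tool_pos(),5),np.round(ctrl.current_contact_force(),1),np.round(ctrl.current_wrist_torque(),2),round(ctrl.current_t(),2))
z=ctrl.current_tool_pos()[2]
for a in(-11,-9,-7,-5):
    ctrl.goto([*P,z],down(a));ctrl.sleep(.1);s(a)
```

```text
-11 [ 0.54081 -0.15639  0.05762] [ 1.4  0.  -2.1] [-0.01 -0.17  0.22] 23.71
-9 [ 0.54091 -0.15649  0.0576 ] [ 0.8 -0.4 -2.5] [-0.05  0.14  0.06] 24.06
-7 [ 0.54116 -0.15656  0.05766] [ 0.2  0.4 -1.3] [-0.1   0.02 -0.01] 24.41
-5 [ 0.54121 -0.1566   0.05769] [-0.4 -0.1 -1.8] [-0.11  0.    0.  ] 24.76
```

Run:
```python
from h import *
P=[.5412,-.1566]
s=lambda *a:print(*a,np.round(ctrl.current_tool_pos(),5),np.round(ctrl.current_contact_force(),1),np.round(ctrl.current_wrist_torque(),2),round(ctrl.current_grip_width(),4),round(ctrl.current_t(),2))
c=ctrl.move_l([*P,.0555],vel=.02,contact_N=8);s(c)
if not c:
    c=ctrl.move_l([*P,.0470],vel=.015,contact_N=25);s(c)
    ctrl.sleep(.4);s()
```

```text
False [ 0.54108 -0.15655  0.05532] [-1.2  0.6 -2.4] [-0.06  0.05  0.03] 0.5394 25.02
True [ 0.54136 -0.15667  0.04896] [-2.7  0.5  9.8] [-0.    0.34  0.07] 0.5409 25.51
[ 0.54138 -0.15668  0.04895] [-1.9  0.5 10.3] [0.02 0.34 0.  ] 0.5379 25.91
```

Run:
```python
from h import *
P=[.5412,-.1566]
s=lambda *a:print(*a,np.round(ctrl.current_tool_pos(),5),np.round(ctrl.current_contact_force(),1),np.round(ctrl.current_wrist_torque(),2),round(ctrl.current_grip_width(),4),round(ctrl.current_t(),2))
for z in(.0485,.0481,.0478):
    ctrl.move_l([*P,z],vel=.01);ctrl.sleep(.3);s(z)
    if ctrl.current_contact_force()[2]>22: break
ctrl.sleep(.5);s()
im,p,T=cam("scene");a=cv2.resize(im[170:270,160:280],None,fx=4,fy=4,interpolation=2);cv2.imwrite("pics/s3.png",a)
```

```text
0.0485 [ 0.5414  -0.1567   0.04894] [-4.1  0.7 11.9] [0.05 0.54 0.08] 0.5401 26.46
0.0481 [ 0.5414  -0.15672  0.04886] [-5.1  2.6 17.9] [ 0.19  0.92 -0.02] 0.54 27.01
0.0478 [ 0.54143 -0.15671  0.04884] [-6.2  2.6 23.7] [ 0.28  1.21 -0.01] 0.5338 27.56
[ 0.5414  -0.15672  0.04884] [-6.2  1.9 23.4] [ 0.28  1.22 -0.02] 0.5342 28.06
```

View pics/s3.png

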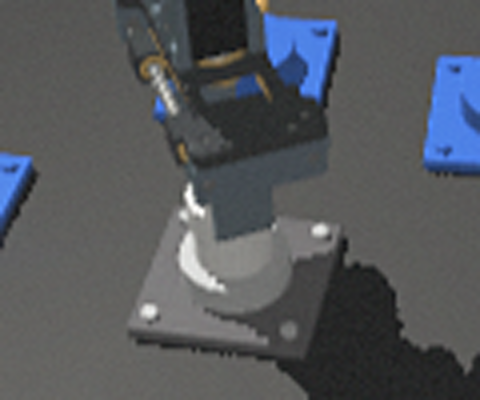

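The image shows the cap's rim down on the steel disc, at crop (230,275). The stop is rigid 11.9 mm below where the cap rested on the pins, with about 25 N held, so I'll hand in.

```bash
python3 -c "
from bench import ctrl
print(ctrl.sign_off())"
```

```text
the job is handed in; nothing more can be done
None
```

I handed the job in at about 28 s with the cap keyed over the pins, pushed flush on the steel cell, and still gripped and held down with about 25 N; no verdict came back.

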